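# Hang a silver shell on the sloped rail and run it to the stop

## Robot

A 7-joint arm with a two-finger parallel gripper is mounted at the origin on the work surface. World frame = base frame: x ahead of the robot, y to its left, z up, the work surface at z = 0. Lengths are in m, angles in rad, forces in N, time in s.
With the tool pointing down it reaches from about 0.375 to 0.925 m from the base axis. Payload 3.1 kg.
Tool frame: the origin (TCP) lies midway between the tips of the shut fingers; the grasp point (between the pads) lies 19 mm behind it (env.grip_point_offset is the distance from the TCP to the grasp point, in m); z points along the fingers, y is the direction in which the jaws open and shut (so a half turn about z gives the same grasp; the last joint's range is limited). The gripper opens to 85 mm and grips with 20 to 120 N. Pads are 22 mm wide; open, the fingers measure 114 mm over their backs; the gripper's body (76 mm by 85 mm) begins 54 mm behind the grasp point. The pads swing forward as they close: fully open they stand 13 mm farther back than shut.
Start: joints at [-1.314, 0.383, 0.044, 1.598, -0.018, 1.161, -0.05], TCP at [0.226, 0.61, 0.231] pointing down, gripper open.
Joint ranges: [-2.61, 2.61], [-0.41, 2.15], [-1.48, 1.57], [0, 2.5], [-1.57, 4.71], [0.05, 1.97], [-2.85, 2.85]. Speed limits (rad/s): [2.79, 2.79, 3.14, 3.14, 3.14, 3.14, 3.14].

## Interface

Orientations are given as a rotation vector (axis times angle).
In Python, from workcell import env gives the robot as it stands.
- The arm moves only by the tool carry_out, never from a script. Its argument "targets" is a list that holds one entry, the list of rows, each a list of 5 numbers: the shift along the tool's x, y, z in m, then the turn about the tool's z in degrees, then the closure in counts, from 0 (fully open) to 255 (shut). In form: [[[tx, ty, tz, turn, jaw], ...]]. A call has 1 to 5 rows; each row shifts and turns the commanded pose from where the row before left it, along the tool's axes as they then stand; what a row does not reach is not made up. A row lasts 1/12 s, in which the tool goes at most 41.7 mm and 7.16 degrees, less where a joint would pass 70% of its speed; a pose out of reach is approached as far as the arm can. A call is refused whole if a number of a shift passes 0.0417 or a number of a turn 7.16, either way. A call with a gripper value outside its range is refused whole. The fingers move at their own pace and stop on an object; the grip force is fixed at half the most. Time passes only in rows, so rows that do not move let the fingers close. It gives the time, the measured TCP pose, the force and the opening at its end, in the units of the state.
- env.sense(): the state, without advancing time (a new reading comes with each control period).
- env.camera(name): name is "scene" or "top"; returns a dict with "image" (480x640x3 uint8, blue, green, red), "intrinsics" (3x3 intrinsics, pixels), "k1" (the pictures are not rectified: a ray, as slopes to the right and down, at radius r is drawn at 1 + k1 r^2 times it, then the intrinsics apply), "origin" and "orientation" of the camera in the world. Camera axes: x right, y down, z forward; pixel columns grow to the right and rows downward; lengths in m; the calibration is good to about 2 mm. A picture is of the moment at which its call begins. There is no depth.
- env.hand_in(): hands the job in, once; it reports no verdict.
The state is a dict: "t": time; "qpos": joint angles; "qvel": joint speeds; "joint_efforts": joint torques, N m; "ee_pos": TCP position; "ee_rot": TCP orientation; "wrist_force": force on the tool from outside, world axes, zero at the start; "torque": the same for the moment, N m; "finger_gap": finger opening in m.
Only numpy, scipy, OpenCV 4.12 (cv2) and the standard library are available. Lean on these libraries where they do the work, as an engineer would, in place of code of your own. Each camera call takes 0.05 s, during which the arm holds its last target.

## Task

Take the hanger that carries the two domed silver shells off its parking stand and lower its hook onto the upper part of the sloped rail, above the little sprung gate: feel for the rail and let it bear the hanger while you still hold it, pressing only lightly because the rail sits on soft mounts. Keeping the hook on the rail, push the hanger down the rail through the gate, then let go so that it slides by itself down to the stop and rests there, with your hand clear. Leave the other hanger and the loose shell on the bench alone.

Things in the scene. Friction and masses are not known exactly. Their poses are not given: they have to be found in the camera images.
- stand: Fixed rail stand: wooden base 110x430x12 mm, origin at the centre of its underside, z up. A flat steel rail (8 mm thick, 400 long) runs along its y axis at x=0, sloping down 8 deg (0.14 rad) to +y. Its top is NOMINALLY at z=0.165-0.1405*y (m), but clamped up to 20 mm above or below that, unmeasured: feel for it. Posts under the rail at y=+-185 mm, end cap 14 mm high at y=-195 mm.
- load_point (a point): Middle of the loading part above the gate, on the rail's centre line (stand y=-95 mm), at the NOMINAL height of the rail's top (true height within +-20 mm). The hanger may be seated with its origin anywhere from stand y=-130 to -75 mm. The hook has 4 mm of play to each side of the rail.
- gate_point (a point): Beside the rail at the gate's free end (stand x=+10, y=-32 mm), at the nominal height of the rail's top. The gate's bracket is a bar along y at stand x=+43 to +51 mm, from y=-187 to -31 mm, 14 to 24 mm below the rail's top, joined to the rail's upper end; the rail's -x side is free.
- stop_point (a point): Face of the rubber stop on the rail (stand x=0, y=+130 mm), at the nominal height of the rail's top. The stop is 30 mm wide and rises 24 mm above the rail. A hanger resting against it has its origin at about stand y=+107 mm and lies tilted 8 deg, in line with the rail.
- gate (a joint): Sprung gate: a flat steel arm across the path of the hanger's leg, 8 to 20 mm below the rail's top, pivoted on an upright pin at stand x=+47, y=-32 mm, 41 mm long. 0 = shut; swings only downhill (positive, rad, to 1.3) and springs shut. A passing leg opens it 0.4 to 0.8 rad with 2 to 5 N along the rail; it is clear when the hanger's origin is past stand y=+5 mm. A hanger left above it stays there.
- rail_give (a joint): How far the rail is pressed down on its soft rubber mounts (m): 0 = unloaded, positive = down, 3 N per mm; the rail moves straight down as a whole. The hanger's own weight gives about 0.7 mm. More than 4 mm (12 N) is too hard.
- hanger: Hanger to move, steel, 0.22 kg +-20 %, with two domed silver shells (54 mm round, 72 over their ears) below. Origin: the seat, where its two nylon glides (y=+-16 mm, r 6, friction 0.07) rest on a rail's top; z up, y along the rail, symmetric in x. Saddle 26x44 mm at z=11 to 22 mm; above it the grip tab, 12 mm thick (x), 24 wide (y), to z=68. Starts on a parking stand.
- hanger_foot (a point): Point on the hanger 100 mm below its seat, level with the shells' lowest edge. Two legs straddle the rail (14 mm wide along y, x=8 to 13 mm to each side, 46 mm down); below them a shell on each side, x=8 to 21 mm, 46 to 100 mm below the seat. All is open below: it lifts straight off. It may hang either way round. Gripped across the tab's 12 mm, it can slide along the rail as the fingers open.
- plate_hanger: The other hanger, of the same shape, but carrying two flat rectangular plates (34x50 mm) instead of domed shells; to be left alone on its parking stand.
- park_a: Fixed parking stand: wooden base 90x150x12 mm, origin at the centre of its underside; two posts at y=+-65 mm carry a level bar along its y axis, 8 mm thick, top at z=160 mm, with bumps 5 mm high at y=+-34 mm. The hanger with the shells starts on it.
- park_b: The same kind of parking stand, on which the plate hanger hangs.
- bench_shell: A loose domed silver shell lying on the bench, 72 mm round and 24 mm high; origin at the centre of its underside; to be left alone.
Not all that is in view belongs to the job. Leave any green or red look-alike of the hanger alone.

How it is judged:
On the way, in this order (a step that is already met when the one before it is completed fails the run):
1. the hanger, still held, is borne by the rail above the gate (rail pressed down at least 0.3 mm) (value of joint rail_give above 0.0003 m and contact force between hanger and stand above 0.5 N and contact force between the fingers and hanger above 1 N and y of hanger in the frame of stand between -0.14 and -0.06 m and x of hanger in the frame of stand between -0.012 and 0.012 m), for 0.2 s.
2. the hanger pushes the gate open while it bears on the rail (value of joint gate above 0.25 rad and value of joint rail_give above 0.0002 m and contact force between hanger and stand above 0.5 N and y of hanger in the frame of stand above -0.045 m), for 0.05 s.
3. the hanger is let go below the gate, well short of the stop, and slides on the rail by itself (contact force between the fingers and hanger below 0.05 N and contact force between hanger and stand above 0.2 N and y of hanger in the frame of stand between -0.03 and 0.085 m and linear speed of hanger above 0.03 m/s), for 0.05 s.
At the end, for the whole second after the job is handed in: The shell hanger hangs by its hook on the sloped rail, at rest against the rubber stop (its origin between 98 and 118 mm down the stand's y axis, within 10 mm of the rail's middle, tilted less than 0.3 rad and in line with the rail within 0.35 rad); the gate is shut again (y of hanger in the frame of stand between 0.098 and 0.118 m and x of hanger in the frame of stand between -0.01 and 0.01 m and angle between hanger's own z axis and vertical below 0.3 rad and angle between the y axis of hanger and the y axis of stand, either way round below 0.35 rad and contact force between hanger and stand above 0.8 N and linear speed of hanger below 0.03 m/s and value of joint gate below 0.1 rad); the robot touches nothing.
It fails at once if the rail is pressed down more than 4 mm (12 N) (value of joint rail_give above 0.004 m).
It fails at once if the plate hanger is moved more than 25 mm (distance of plate_hanger from where it was at the start of the episode above 0.025 m).
It fails at once if the loose shell on the bench is moved more than 20 mm (distance of bench_shell from where it was at the start of the episode above 0.02 m).
It also fails if it takes over 48 s, if anything falls off the work surface, if the arm or the gripper's body presses on something with over 40 N, if the wrist force passes 120 N, or if a joint passes its speed limit or range.

## Working session

There is one attempt and no reset: what is moved stays moved. The work goes in short steps, Python scripts to look and compute and a tool call to move; the robot and the scene stay as the last step left them, time stands still between calls to the robot, and variables do not carry over. Pictures are saved under pics/ and viewed, and the job is handed in when it is done.

Besides the shell and the picture viewer there is one more tool, called after ">>>" by a JSON object that holds its "op" and its "data", one argument or row to a line. carry_out: Moves the arm, as the interface text tells. Its arguments: {"type":"object","properties":{"targets":{"type":"array","items":{"type":"array","items":{"type":"array","items":{"type":"number"}}}}},"required":["targets"]}

```bash
ls; mkdir -p pics; python3 - <<'E'
from workcell import env
import cv2
for n in ("scene","top"):
    c=env.camera(n); cv2.imwrite(f"pics/{n}0.png",c["image"]); print(n,c["intrinsics"],c["k1"],c["origin"],c["orientation"])
print(env.sense(), env.grip_point_offset)
E
```

```text
pics
scene [[436.68319408   0.         310.75901453]
 [  0.         436.68319408 244.31091406]
 [  0.           0.           1.        ]] -0.06210052871511329 [ 1.21198086 -0.53659781  0.7136891 ] [-1.94269271 -1.06939773  0.60224506]
top [[582.80053045   0.         313.26978937]
 [  0.         582.80053045 234.99982021]
 [  0.           0.           1.        ]] -0.19708790183231212 [ 0.32169167 -0.09329491  1.30990739] [-2.16473323  2.14352108 -0.11750654]
{'t': 0.1, 'qpos': array([-1.31378676,  0.38380228,  0.04382479,  1.59945725, -0.01787422,
        1.16122831, -0.04993063]), 'qvel': array([ 2.20239457e-04, -8.22208353e-04, -1.32893556e-04, -3.18571245e-03,
        7.98040975e-05, -1.22530422e-03, -9.57875956e-04]), 'joint_efforts': array([ 2.32898798e-03, -4.34729791e+01,  1.02905285e+00, -2.50456238e+01,
        1.08625877e-02,  5.36909050e-03, -1.62967005e-06]), 'ee_pos': array([0.22551271, 0.60867991, 0.22996226]), 'ee_rot': array([-0.55425502, -3.09201628,  0.00390491]), 'wrist_force': array([0.30275926, 1.07858712, 0.19270782]), 'torque': array([-0.00772235,  0.00436851, -0.02598882]), 'finger_gap': 0.08543122892725656} 0.0187
```

View pics/scene0.png

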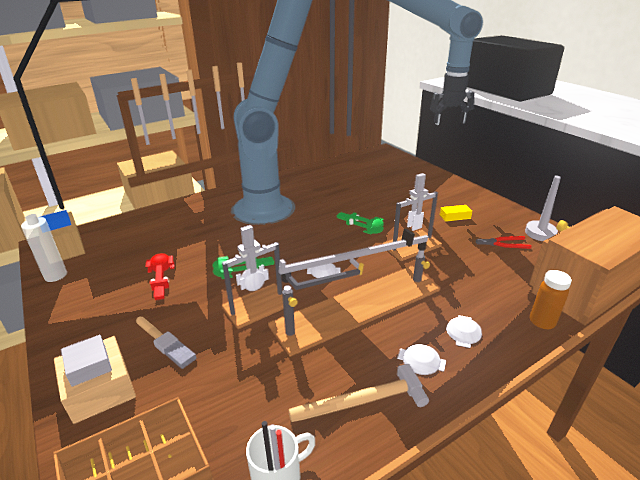

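View pics/top0.png

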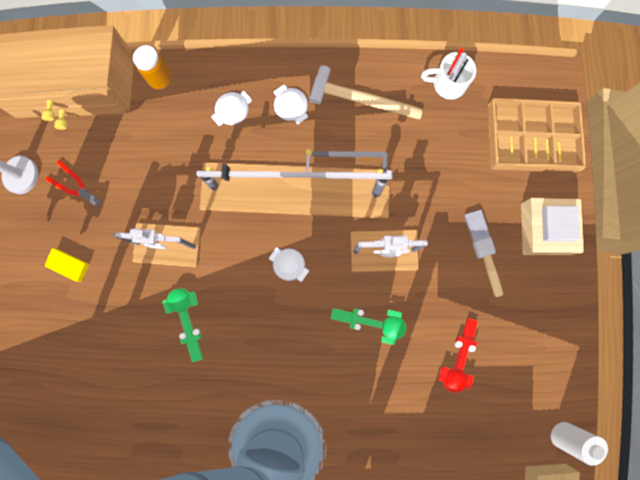

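```bash
python3 - <<'E'
import cv2,numpy as np
s=cv2.imread("pics/scene0.png");t=cv2.imread("pics/top0.png")
a=cv2.resize(s[205:345,205:365],None,fx=2.5,fy=2.5,interpolation=2);b=cv2.resize(s[165:305,345:505],None,fx=2.5,fy=2.5,interpolation=2)
cv2.imwrite("pics/s1.png",np.hstack([a,b]))
cv2.imwrite("pics/t1.png",cv2.resize(t[135:290,100:260],None,fx=3.5,fy=3.5,interpolation=2))
cv2.imwrite("pics/t2.png",cv2.resize(t[135:290,280:440],None,fx=3.5,fy=3.5,interpolation=2))
E
```

```text
(no output)
```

View pics/s1.png

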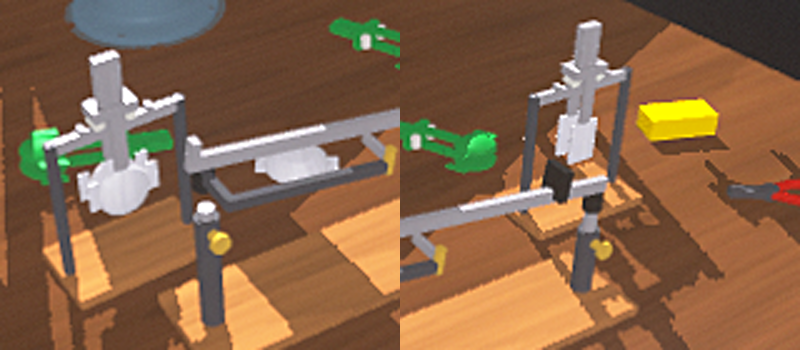

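View pics/t1.png

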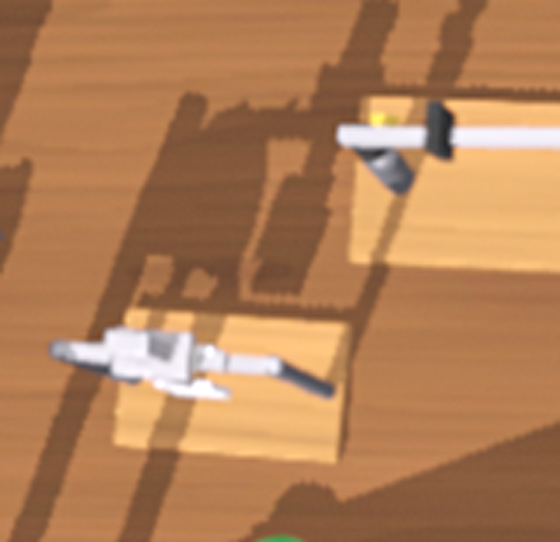

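View pics/t2.png

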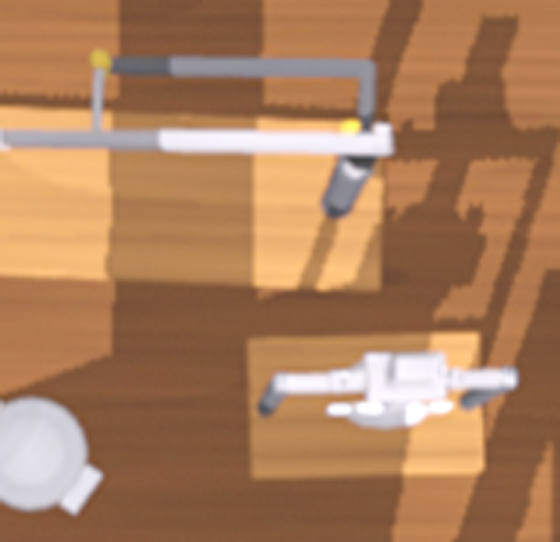

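```bash
cat > h.py <<'E'
import cv2,numpy as np
from scipy.spatial.transform import Rotation as R
CAL={'scene':([[436.68319408,0,310.75901453],[0,436.68319408,244.31091406],[0,0,1]],-0.06210052871511329,[1.21198086,-0.53659781,0.7136891],[-1.94269271,-1.06939773,0.60224506]),
'top':([[582.80053045,0,313.26978937],[0,582.80053045,234.99982021],[0,0,1]],-0.19708790183231212,[0.32169167,-0.09329491,1.30990739],[-2.16473323,2.14352108,-0.11750654])}
def ray(n,p):
    K,k,o,r=CAL[n]
    q=cv2.undistortPoints(np.array([[p]],float),np.array(K),np.array([k,0,0,0]))[0,0]
    d=R.from_rotvec(r).apply([q[0],q[1],1]);return np.array(o),d/np.linalg.norm(d)
def onz(n,p,z):
    o,d=ray(n,p);return o+d*(z-o[2])/d[2]
def proj(n,X):
    K,k,o,r=CAL[n]
    rv=R.from_rotvec(r).inv();return cv2.projectPoints(np.array(X,float).reshape(-1,3),rv.as_rotvec(),rv.apply(-np.array(o)),np.array(K),np.array([k,0,0,0]))[0][:,0]
def tri(p,q):
    o1,d1=ray('scene',p);o2,d2=ray('top',q)
    A=np.stack([d1,-d2],1);s=np.linalg.lstsq(A,o2-o1,rcond=None)[0]
    a,b=o1+d1*s[0],o2+d2*s[1];return (a+b)/2,np.linalg.norm(a-b)
E
python3 - <<'E'
import cv2
from h import *
c2=lambda u,v:((u+.5)/3.5-.5+280,(v+.5)/3.5-.5+135)
c1=lambda u,v:((u+.5)/3.5-.5+100,(v+.5)/3.5-.5+135)
for n,p in dict(a=c2(248,340),b=c2(478,333),c=c2(484,468),d=c2(254,478),s1=c1(350,262),s2=c1(365,97),s3=c2(382,292)).items(): print(n,onz('top',p,.012).round(4))
print('rail hi',onz('top',c2(392,138),.193+.014).round(4),'lo',onz('top',c1(338,137),.137).round(4))
s=cv2.imread("pics/scene0.png");t=cv2.imread("pics/top0.png")
cv2.imwrite("pics/t3.png",cv2.resize(t[225:275,340:440],None,fx=8,fy=8,interpolation=0))
cv2.imwrite("pics/s3.png",cv2.resize(s[220:310,210:300],None,fx=6,fy=6,interpolation=0))
E
```

```text
a [ 0.4864 -0.1614  0.012 ]
b [ 0.4924 -0.31    0.012 ]
c [ 0.4053 -0.3131  0.012 ]
d [ 0.3979 -0.1655  0.012 ]
s1 [0.5345 0.1816 0.012 ]
s2 [0.6448 0.176  0.012 ]
s3 [ 0.5184 -0.2479  0.012 ]
rail hi [ 0.5752 -0.2309  0.207 ] lo [0.5893 0.1654 0.137 ]
```

View pics/t3.png

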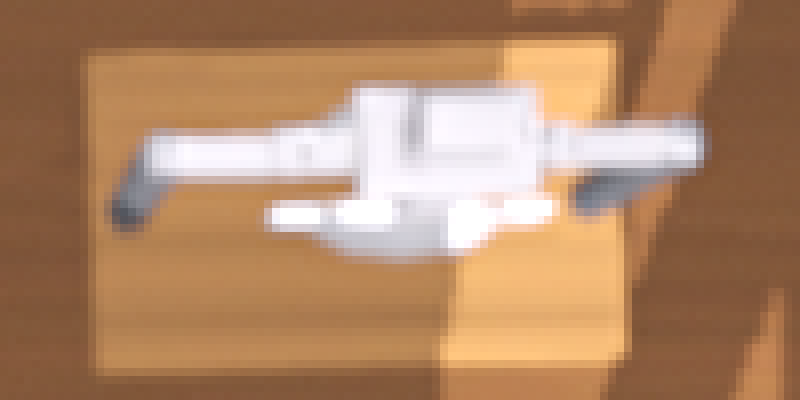

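View pics/s3.png

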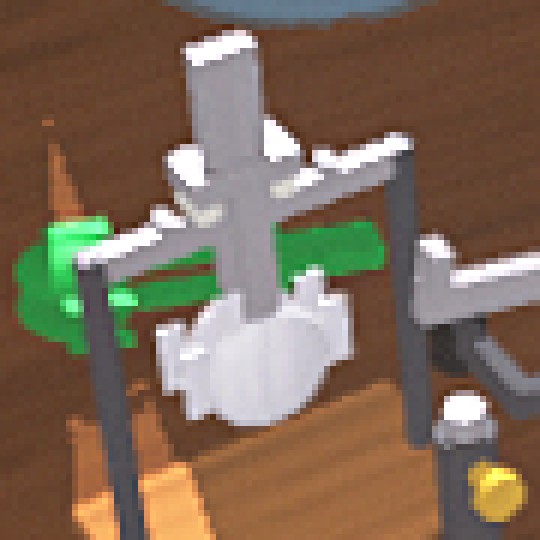

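```bash
python3 - <<'E'
import cv2
from h import *
f=lambda u,v:((u+.5)/6-.5+210,(v+.5)/6-.5+220)
g=lambda u,v:((u+.5)/8-.5+340,(v+.5)/8-.5+225)
print('tab scene z=.228',onz('scene',f(221,47),.228).round(4))
print('saddle top view z=.182',onz('top',g(447,140),.182).round(4))
print('bar ends top z=.16',onz('top',g(150,155),.16).round(4),onz('top',g(702,142),.16).round(4))
print('tri bar ends',tri(f(405,140),g(150,140)),tri(f(85,262),g(702,130)))
# expected tab top corners from park pose
c=np.array([.4455,-.2375]);
def loc(c,yaw,x,y,z): return [c[0]+x*np.cos(yaw)-y*np.sin(yaw),c[1]+x*np.sin(yaw)+y*np.cos(yaw),z]
t=[loc(c,.045,x,y,.228) for x,y in((-.006,-.012),(.006,-.012),(.006,.012),(-.006,.012))]
t+=[loc(c,.045,x,y,.182) for x,y in((-.013,-.022),(.013,-.022),(.013,.022),(-.013,.022))]
for n,o,sc in(('top',(340,225),8),('scene',(210,220),6)):
    print(n,((proj(n,t)-o+.5)*sc-.5).round(0).tolist())
s=cv2.imread("pics/scene0.png")
cv2.imwrite("pics/s4.png",cv2.resize(s[220:310,265:365],None,fx=8,fy=6.5,interpolation=0))
cv2.imwrite("pics/s5.png",cv2.resize(s[215:305,345:445],None,fx=8,fy=6.5,interpolation=0))
E
```

```text
tab scene z=.228 [ 0.4462 -0.2396  0.228 ]
saddle top view z=.182 [ 0.4454 -0.2404  0.182 ]
bar ends top z=.16 [ 0.4435 -0.1692  0.16  ] [ 0.4479 -0.3074  0.16  ]
tri bar ends (array([ 0.44680405, -0.16924355,  0.16275168]), np.float64(0.00044994545560966706)) (array([ 0.45135071, -0.30550196,  0.16163225]), np.float64(0.0034585823916275416))
top [[512.0, 142.0], [509.0, 91.0], [408.0, 95.0], [410.0, 146.0], [527.0, 189.0], [522.0, 84.0], [343.0, 90.0], [348.0, 196.0]]
scene [[188.0, 48.0], [203.0, 62.0], [263.0, 41.0], [247.0, 27.0], [169.0, 154.0], [201.0, 186.0], [307.0, 147.0], [274.0, 116.0]]
```

View pics/s4.png

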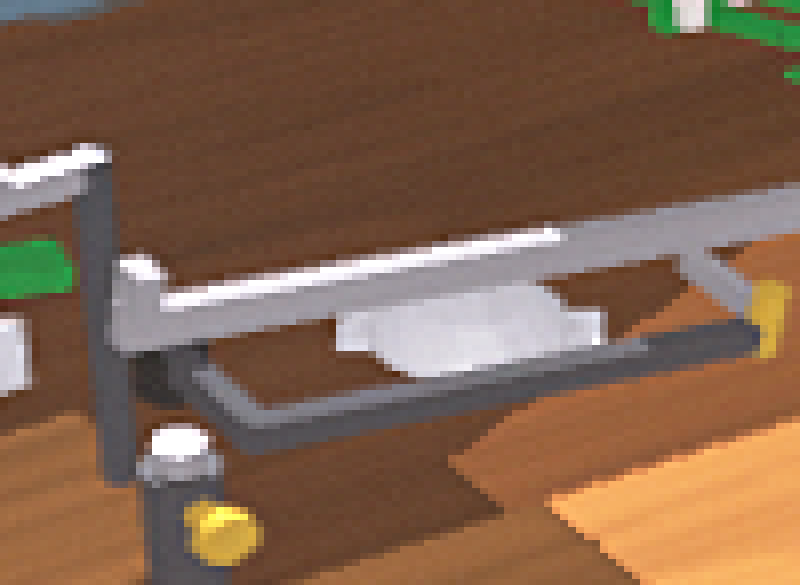

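View pics/s5.png

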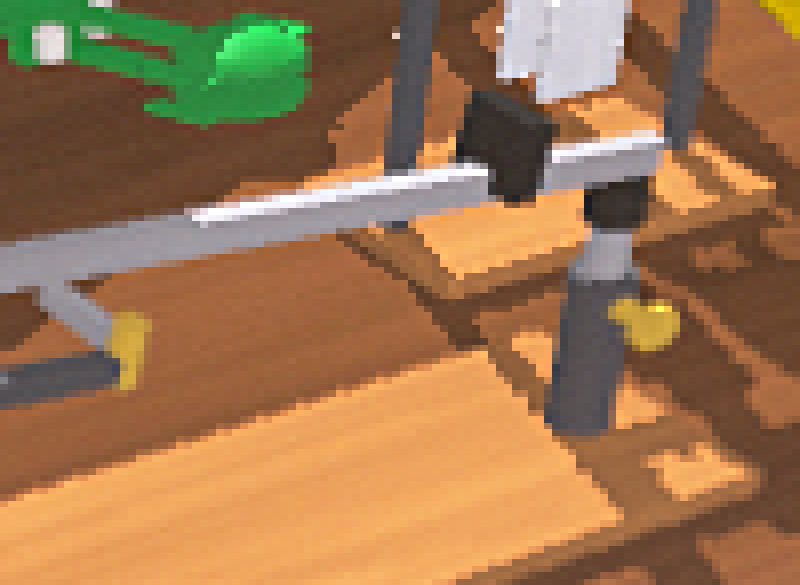

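```bash
python3 - <<'E'
from h import *
f=lambda u,v:((u+.5)/8-.5+265,(v+.5)/6.5-.5+220)
g=lambda u,v:((u+.5)/8-.5+345,(v+.5)/6.5-.5+215)
C=np.array([.5816,-.035]);yaw=-.0365
ex=np.array([np.cos(yaw),np.sin(yaw)]);ey=np.array([-ex[1],ex[0]])
for nm,p,xo in [('capend',f(165,305),.004),('mid',f(400,267),.004),('r',f(560,241),.004),('s5a',g(200,225),.004),('s5b',g(400,192),.004),('end',g(662,145),.004),('gatepin top',g(133,318),.047)]:
    o,d=ray('scene',p); s=(xo-(o[:2]-C)@ex)/(d[:2]@ex); X=o+s*d; y=(X[:2]-C)@ey
    print(nm,X.round(4),'y',round(y,4),'z',X[2].round(4),'dz from nominal',round(X[2]-(.165-.1405*y),4))
# local/world of load pt
for y in(-.13,-.1,-.095,-.075,-.032,.005,.03,.107): print(y,(C+ey*y).round(4),round(.165-.1405*y,4))
E
```

```text
capend [ 0.5789 -0.2189  0.1964] y -0.1839 z 0.1964 dz from nominal 0.0055
mid [ 0.5814 -0.1512  0.1856] y -0.1161 z 0.1856 dz from nominal 0.0043
r [ 0.5832 -0.1021  0.1779] y -0.067 z 0.1779 dz from nominal 0.0034
s5a [ 0.5865 -0.0095  0.1644] y 0.0257 z 0.1644 dz from nominal 0.003
s5b [0.5892 0.0626 0.1533] y 0.0978 z 0.1533 dz from nominal 0.002
end [0.5929 0.1655 0.139 ] y 0.2008 z 0.139 dz from nominal 0.0022
gatepin top [ 0.6276 -0.0644  0.1717] y -0.0277 z 0.1717 dz from nominal 0.0028
-0.13 [ 0.5769 -0.1649] 0.1833
-0.1 [ 0.578  -0.1349] 0.1791
-0.095 [ 0.5781 -0.1299] 0.1783
-0.075 [ 0.5789 -0.11  ] 0.1755
-0.032 [ 0.5804 -0.067 ] 0.1695
0.005 [ 0.5818 -0.03  ] 0.1643
0.03 [ 0.5827 -0.005 ] 0.1608
0.107 [0.5855 0.0719] 0.15
```

```bash
cat >> h.py <<'E'
def st():
    from workcell import env
    s=env.sense();M=R.from_rotvec(s['ee_rot']).as_matrix()
    print('t',round(s['t'],2),'pos',s['ee_pos'].round(4),'F',s['wrist_force'].round(2),'gap',round(s['finger_gap'],4))
    print('M',M.round(3).tolist(),'yaw y-axis deg',round(np.degrees(np.arctan2(M[1,1],M[0,1])),2),'q',s['qpos'].round(2))
    return s,M
def go(tgt,n=1):
    s,M=st();d=M.T@(np.array(tgt)-s['ee_pos']);print('tool shift',d.round(4),'per',n,(d/n).round(4))
E
python3 -c "
from h import *
go([.42,.45,.35],10)"
```

```text
t 0.1 pos [0.2255 0.6087 0.23  ] F [0.3  1.08 0.19] gap 0.0854
M [[-0.938, 0.347, -0.001], [0.347, 0.938, -0.002], [-0.0, -0.002, -1.0]] yaw y-axis deg 69.67 q [-1.31  0.38  0.04  1.6  -0.02  1.16 -0.05]
tool shift [-0.2375 -0.0815 -0.1198] per 10 [-0.0238 -0.0082 -0.012 ]
```

>>> {"op": "carry_out", "data": {
  "targets": [
    [[0,0,-0.02,6.7,0],[0,0,-0.03,6.7,0],[0,0,-0.03,6.7,0],[0,0,-0.03,6.7,0],[0,0,-0.02,6.7,0]]
  ]
}}

```text
t: 0.52
ee_pos: [0.226, 0.61, 0.3642]
ee_rot: [-1.43, -2.797, -0.004]
wrist_force: [0.6, 0.1, 1.1]
finger_gap: 0.0852
```

>>> {"op": "carry_out", "data": {
  "targets": [
    [[0,0,0,6.7,0],[0,0,0,6.7,0],[0,0,0,6.7,0],[0,0,0,6.7,0],[0,0,0,6.7,0]]
  ]
}}

```text
t: 0.93
ee_pos: [0.2256, 0.6091, 0.3605]
ee_rot: [2.175, 2.266, -0.002]
wrist_force: [-0.2, -0.3, -0.2]
finger_gap: 0.0854
```

```bash
python3 -c "
from h import *
go([.46,.35,.36],10);go([.46,-.24,.36],15)"
```

```text
t 0.93 pos [0.2256 0.6091 0.3605] F [-0.24 -0.32 -0.2 ] gap 0.0854
M [[-0.041, 0.999, -0.0], [0.999, 0.041, -0.001], [-0.001, -0.001, -1.0]] yaw y-axis deg 2.35 q [-1.45  0.31  0.22  1.44 -0.07  1.4  -1.19]
tool shift [-0.2685  0.2236  0.0007] per 10 [-0.0269  0.0224  0.0001]
t 0.93 pos [0.2256 0.6091 0.3605] F [-0.24 -0.32 -0.2 ] gap 0.0854
M [[-0.041, 0.999, -0.0], [0.999, 0.041, -0.001], [-0.001, -0.001, -1.0]] yaw y-axis deg 2.35 q [-1.45  0.31  0.22  1.44 -0.07  1.4  -1.19]
tool shift [-0.858   0.1994  0.0016] per 15 [-0.0572  0.0133  0.0001]
```

>>> {"op": "carry_out", "data": {
  "targets": [
    [[-0.027,0.0225,0,0,0],[-0.027,0.0225,0,0,0],[-0.027,0.0225,0,0,0],[-0.027,0.0225,0,0,0],[-0.027,0.0225,0,0,0]]
  ]
}}

```text
t: 1.35
ee_pos: [0.3452, 0.4783, 0.3606]
ee_rot: [2.168, 2.273, -0.002]
wrist_force: [-0.0, 1.0, -0.2]
finger_gap: 0.0852
```

>>> {"op": "carry_out", "data": {
  "targets": [
    [[-0.027,0.0225,0,0,0],[-0.027,0.0225,0,0,0],[-0.027,0.0225,0,0,0],[-0.027,0.0225,0,0,0],[-0.027,0.0225,0,0,0]]
  ]
}}

```text
t: 1.77
ee_pos: [0.4637, 0.3486, 0.3607]
ee_rot: [-2.169, -2.273, 0.002]
wrist_force: [-0.2, -0.4, -0.9]
finger_gap: 0.0855
```

>>> {"op": "carry_out", "data": {
  "targets": [
    [[-0.037,-0.002,0,0,0],[-0.037,-0.002,0,0,0],[-0.037,-0.002,0,0,0],[-0.037,-0.002,0,0,0],[-0.037,-0.002,0,0,0]]
  ]
}}

```text
t: 2.18
ee_pos: [0.4612, 0.163, 0.3606]
ee_rot: [-2.169, -2.272, 0.002]
wrist_force: [0.2, -0.3, 0.8]
finger_gap: 0.085
```

>>> {"op": "carry_out", "data": {
  "targets": [
    [[-0.037,-0.002,0,0,0],[-0.037,-0.002,0,0,0],[-0.037,-0.002,0,0,0],[-0.037,-0.002,0,0,0],[-0.037,-0.002,0,0,0]]
  ]
}}

```text
t: 2.6
ee_pos: [0.4596, -0.0221, 0.3608]
ee_rot: [-2.168, -2.272, 0.0]
wrist_force: [1.4, 0.5, 0.8]
finger_gap: 0.0855
```

>>> {"op": "carry_out", "data": {
  "targets": [
    [[-0.037,-0.002,0,0,0],[-0.037,-0.002,0,0,0],[-0.037,-0.002,0,0,0],[-0.037,-0.002,0,0,0],[-0.037,-0.002,0,0,0]]
  ]
}}

```text
t: 3.02
ee_pos: [0.4581, -0.2072, 0.361]
ee_rot: [-2.168, -2.272, -0.002]
wrist_force: [0.4, -0.5, -0.8]
finger_gap: 0.0855
```

```bash
python3 -c "
from h import *
go([.446,-.240,.27],5)"
```

```text
t 3.02 pos [ 0.4581 -0.2072  0.361 ] F [ 0.35 -0.55 -0.84] gap 0.0855
M [[-0.047, 0.999, 0.001], [0.999, 0.047, 0.001], [0.001, 0.001, -1.0]] yaw y-axis deg 2.68 q [-0.67 -0.05  1.    1.81  0.04  1.36  0.37]
tool shift [-0.0323 -0.0137  0.091 ] per 5 [-0.0065 -0.0027  0.0182]
```

>>> {"op": "carry_out", "data": {
  "targets": [
    [[-0.012,-0.005,0.01,0,0],[-0.012,-0.005,0.02,0,0],[-0.0083,-0.0037,0.03,0,0],[0,0,0.03,0,0],[0,0,0,0,0]]
  ]
}}

```text
t: 3.43
ee_pos: [0.4419, -0.2369, 0.2655]
ee_rot: [-2.164, -2.262, 0.01]
wrist_force: [-1.8, 1.1, -0.8]
finger_gap: 0.0855
```

```bash
python3 -c "
from h import *
from workcell import env
a=env.camera('scene')['image'];b=env.camera('top')['image']
cv2.imwrite('pics/c1.png',np.hstack([cv2.resize(a[170:310,190:330],None,fx=2.8,fy=2.8),cv2.resize(b[180:320,320:460],None,fx=2.8,fy=2.8)]))
go([.446,-.240,.192],5)"
```

```text
t 3.53 pos [ 0.4459 -0.2379  0.2706] F [0.17 0.25 0.27] gap 0.0853
M [[-0.046, 0.999, -0.003], [0.999, 0.046, 0.0], [0.0, -0.003, -1.0]] yaw y-axis deg 2.65 q [-0.6   0.09  1.08  1.93 -0.09  1.17  0.56]
tool shift [-0.0021  0.0002  0.0786] per 5 [-0.0004  0.      0.0157]
```

View pics/c1.png

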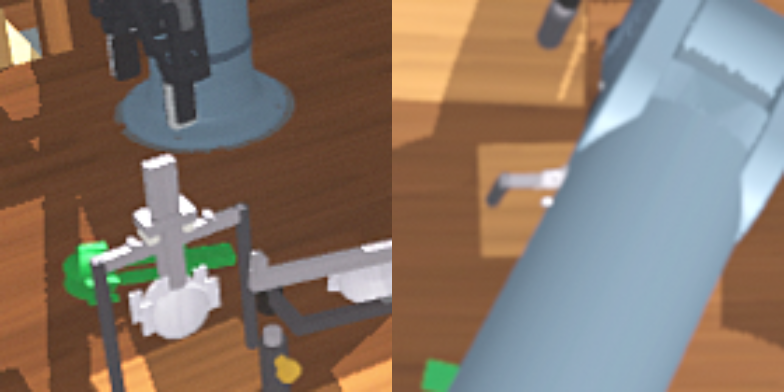

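>>> {"op": "carry_out", "data": {
  "targets": [
    [[-0.002,0,0.016,0,0],[0,0,0.02,0,0],[0,0,0.02,0,0],[0,0,0.015,0,0],[0,0,0.0075,0,0]]
  ]
}}

```text
t: 3.95
ee_pos: [0.4481, -0.2396, 0.1931]
ee_rot: [2.166, 2.275, 0.001]
wrist_force: [-1.1, 1.1, -0.3]
finger_gap: 0.0857
```

>>> {"op": "carry_out", "data": {
  "targets": [
    [[0,0,0,0,60],[0,0,0,0,120],[0,0,0,0,160],[0,0,0,0,180],[0,0,0,0,190]]
  ]
}}

```text
t: 4.37
ee_pos: [0.4479, -0.2407, 0.1939]
ee_rot: [2.168, 2.272, 0.002]
wrist_force: [0.1, 0.4, -0.6]
finger_gap: 0.0255
```

```bash
python3 -c "
from h import *
from workcell import env
a=env.camera('scene')['image']
cv2.imwrite('pics/c2.png',cv2.resize(a[170:310,190:330],None,fx=4,fy=4))
go([.446,-.240,.192],5)"
```

```text
t 4.42 pos [ 0.4476 -0.2405  0.1937] F [-1.39  0.02  0.23] gap 0.0219
M [[-0.047, 0.999, 0.002], [0.999, 0.047, -0.0], [-0.0, 0.002, -1.0]] yaw y-axis deg 2.69 q [-0.51  0.24  1.04  2.01 -0.25  1.02  0.7 ]
tool shift [ 0.0006 -0.0016  0.0016] per 5 [ 0.0001 -0.0003  0.0003]
```

View pics/c2.png

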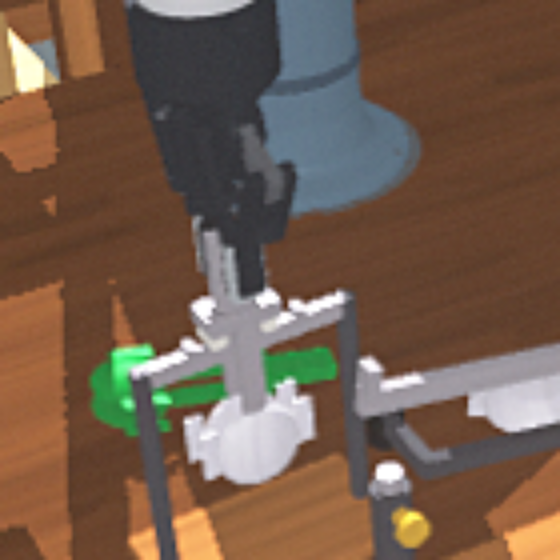

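>>> {"op": "carry_out", "data": {
  "targets": [
    [[0,0,0,0,220],[0,0,0,0,255],[0,0,0,0,255],[0,0,0,0,255],[0,0,0,0,255]]
  ]
}}

```text
t: 4.83
ee_pos: [0.4474, -0.2406, 0.1933]
ee_rot: [2.169, 2.272, 0.001]
wrist_force: [-0.6, 0.4, 5.3]
finger_gap: 0.0117
```

>>> {"op": "carry_out", "data": {
  "targets": [
    [[0,0,-0.005,0,255],[0,0,-0.01,0,255],[0,0,-0.015,0,255],[0,0,-0.02,0,255],[0,0,-0.025,0,255]]
  ]
}}

```text
t: 5.25
ee_pos: [0.4452, -0.2397, 0.2671]
ee_rot: [-2.167, -2.269, 0.004]
wrist_force: [0.8, 0.3, -2.1]
finger_gap: 0.011
```

>>> {"op": "carry_out", "data": {
  "targets": [
    [[0,0,-0.025,0,255],[0,0,-0.025,0,255],[0,0,-0.015,0,255],[0,0,-0.01,0,255],[0,0,0,0,255]]
  ]
}}

```text
t: 5.67
ee_pos: [0.4479, -0.241, 0.3448]
ee_rot: [2.167, 2.27, 0.005]
wrist_force: [0.7, -0.1, -2.6]
finger_gap: 0.0112
```

>>> {"op": "carry_out", "data": {
  "targets": [
    [[0,0,0,0,255],[0,0,0,0,255],[0,0,0,0,255],[0,0,0,0,255],[0,0,0,0,255]]
  ]
}}

```text
t: 6.08
ee_pos: [0.4465, -0.2402, 0.3419]
ee_rot: [-2.168, -2.272, 0.002]
wrist_force: [-0.4, 0.7, -2.4]
finger_gap: 0.0113
```

```bash
python3 -c "
from h import *
from workcell import env
a=env.camera('scene')['image'];b=env.camera('top')['image']
cv2.imwrite('pics/c3.png',np.hstack([cv2.resize(a[110:310,190:340],None,fx=2.6,fy=2.6),cv2.resize(b[120:320,300:450],None,fx=2.6,fy=2.6)]))
go([.446,-.240,.192],5)"
```

```text
t 6.18 pos [ 0.4467 -0.2403  0.3422] F [ 0.3   0.75 -1.81] gap 0.0111
M [[-0.046, 0.999, -0.001], [0.999, 0.046, -0.0], [-0.0, -0.001, -1.0]] yaw y-axis deg 2.66 q [-0.66 -0.01  1.08  1.83  0.01  1.32  0.47]
tool shift [ 0.0004 -0.0005  0.1502] per 5 [ 0.0001 -0.0001  0.03  ]
```

View pics/c3.png

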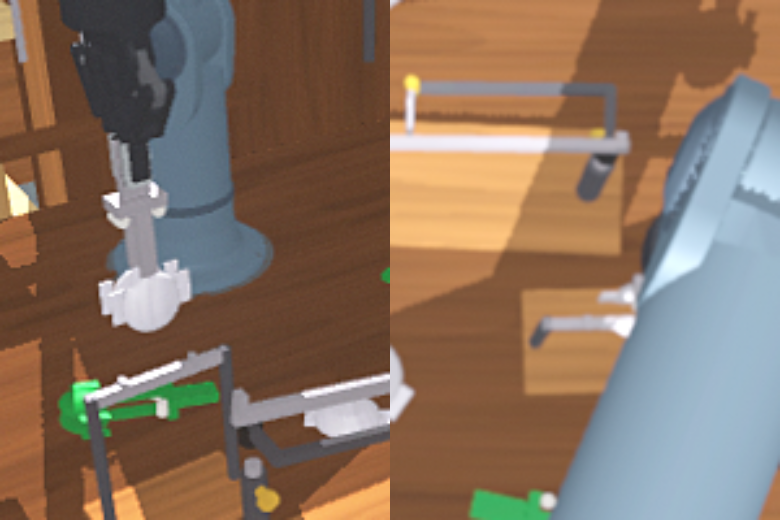

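>>> {"op": "carry_out", "data": {
  "targets": [
    [[0,0,-0.02,4.75,255],[0,0,-0.015,0,255],[0,0,0,0,255],[0,0,0,0,255]]
  ]
}}

```text
t: 6.52
ee_pos: [0.4475, -0.2407, 0.3782]
ee_rot: [2.26, 2.18, 0.002]
wrist_force: [-0.6, 0.5, -2.1]
finger_gap: 0.0112
```

```bash
python3 -c "
from h import *
go([.5782,-.130,.377],10)"
```

```text
t 6.52 pos [ 0.4475 -0.2407  0.3782] F [-0.59  0.53 -2.15] gap 0.0112
M [[0.036, 0.999, 0.002], [0.999, -0.036, -0.0], [-0.0, 0.002, -1.0]] yaw y-axis deg -2.06 q [-0.67 -0.05  1.07  1.77  0.04  1.39  0.36]
tool shift [0.1153 0.1267 0.0014] per 10 [0.0115 0.0127 0.0001]
```

>>> {"op": "carry_out", "data": {
  "targets": [
    [[0.013,0.015,0,0,255],[0.02,0.022,0,0,255],[0.024,0.026,0,0,255],[0.024,0.026,0,0,255],[0.02,0.022,0,0,255]]
  ]
}}

```text
t: 6.93
ee_pos: [0.5629, -0.1405, 0.3757]
ee_rot: [-2.257, -2.182, 0.001]
wrist_force: [0.9, 0.3, -2.6]
finger_gap: 0.0112
```

>>> {"op": "carry_out", "data": {
  "targets": [
    [[0.0143,0.0157,0,0,255],[0,0,0,0,255],[0,0,0,0,255],[0,0,0,0,255]]
  ]
}}

```text
t: 7.27
ee_pos: [0.5767, -0.1306, 0.3764]
ee_rot: [-2.261, -2.179, 0.005]
wrist_force: [0.2, -0.9, -1.2]
finger_gap: 0.011
```

```bash
python3 -c "
from h import *
from workcell import env
go([.5782,-.130,.377],10)
a=env.camera('scene')['image'];b=env.camera('top')['image']
cv2.imwrite('pics/d1.png',np.hstack([cv2.resize(a[100:300,240:390],None,fx=2.6,fy=2.6),cv2.resize(b[80:280,260:410],None,fx=2.6,fy=2.6)]))
"
```

```text
t 7.27 pos [ 0.5767 -0.1306  0.3764] F [ 0.21 -0.93 -1.21] gap 0.011
M [[0.037, 0.999, -0.003], [0.999, -0.037, -0.001], [-0.001, -0.003, -1.0]] yaw y-axis deg -2.13 q [-0.67  0.27  1.01  1.59 -0.23  1.42  0.32]
tool shift [ 0.0006  0.0015 -0.0006] per 10 [ 0.0001  0.0001 -0.0001]
```

View pics/d1.png

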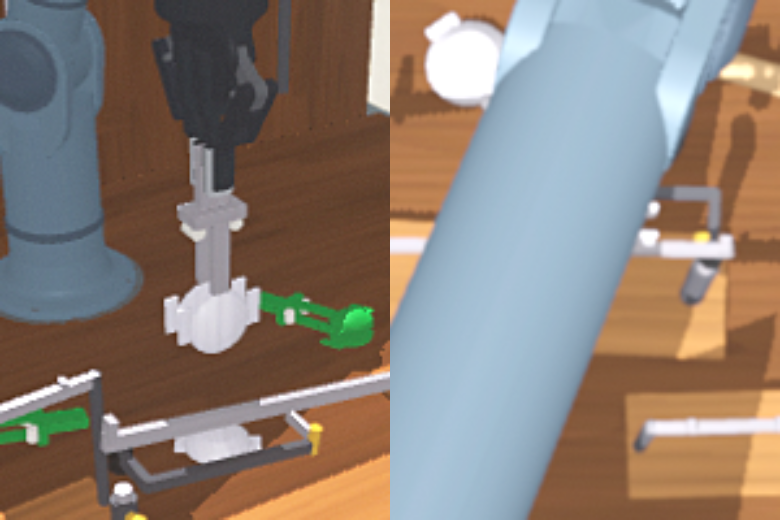

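>>> {"op": "carry_out", "data": {
  "targets": [
    [[0,0.0015,0.01,0,255],[0,0,0.015,0,255],[0,0,0.005,0,255],[0,0,0,0,255],[0,0,0,0,255]]
  ]
}}

```text
t: 7.78
ee_pos: [0.5787, -0.1301, 0.3474]
ee_rot: [-2.262, -2.179, 0.0]
wrist_force: [0.4, -0.0, -2.5]
finger_gap: 0.0116
```

```bash
python3 -c "
from h import *
from workcell import env
st()
a=env.camera('scene')['image'];b=env.camera('top')['image'];st()
cv2.imwrite('pics/e_s.png',a);cv2.imwrite('pics/e_t.png',b)
cv2.imwrite('pics/d2.png',np.hstack([cv2.resize(a[190:270,280:360],None,fx=5,fy=5,interpolation=0),cv2.resize(b[140:220,330:410],None,fx=5,fy=5,interpolation=0)]))
"
```

```text
t 7.78 pos [ 0.5787 -0.1301  0.3474] F [ 0.41 -0.01 -2.48] gap 0.0116
M [[0.037, 0.999, -0.001], [0.999, -0.037, 0.0], [0.0, -0.001, -1.0]] yaw y-axis deg -2.12 q [-0.66  0.29  1.    1.63 -0.25  1.36  0.34]
t 7.88 pos [ 0.5795 -0.1302  0.3484] F [ 0.45 -0.07 -2.21] gap 0.0111
M [[0.037, 0.999, 0.001], [0.999, -0.037, -0.0], [-0.0, 0.001, -1.0]] yaw y-axis deg -2.1 q [-0.66  0.29  1.    1.63 -0.25  1.36  0.34]
```

View pics/d2.png

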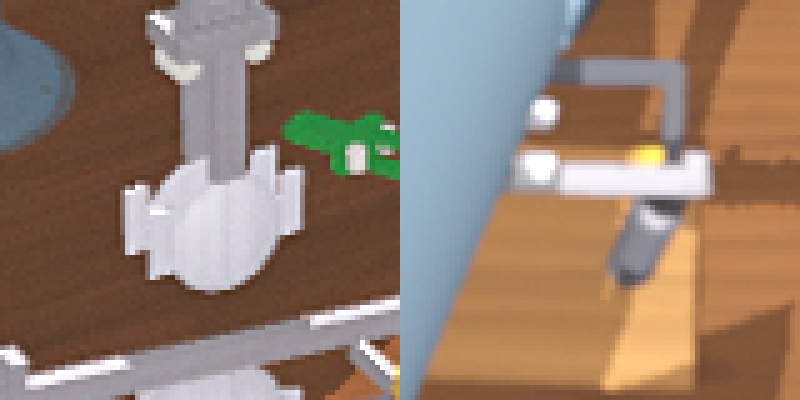

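```bash
python3 -c "
from h import *
print('ears',onz('top',(358.2,167.8-.4),.246))
for u,v in((600,178),(690,176)):
  p=(330+(u-400)/5-.4,140+v/5-.4);X=onz('top',p,.187);X=onz('top',p,.165+.003-.1405*(X[1]+.035));print('rail',X, 'line x at this y',.5816+.0365*(X[1]+.035))
print('at z .24', onz('top',(358.2,167.4),.240))
"
```

```text
ears [ 0.57827212 -0.16338694  0.246     ]
rail [ 0.57636132 -0.1895175   0.18974281] line x at this y 0.5759601113751986
rail [ 0.57647872 -0.22448543  0.19475082] line x at this y 0.574683781768284
at z .24 [ 0.57971913 -0.16378223  0.24      ]
```

>>> {"op": "carry_out", "data": {
  "targets": [
    [[0,-0.001,0.01,0,255],[0,0,0.012,0,255],[0,0,0.012,0,255],[0,0,0.01,0,255],[0,0,0.006,0,255]]
  ]
}}

```text
t: 8.3
ee_pos: [0.5771, -0.1292, 0.2951]
ee_rot: [-2.259, -2.179, 0.003]
wrist_force: [0.0, -0.2, -2.8]
finger_gap: 0.0116
```

```bash
python3 -c "
from h import *
from workcell import env
a=env.camera('scene')['image'];b=env.camera('top')['image'];st()
cv2.imwrite('pics/d3.png',np.hstack([cv2.resize(a[190:290,280:360],None,fx=5,fy=5,interpolation=0),cv2.resize(b[130:230,330:410],None,fx=5,fy=5,interpolation=0)]))
"
```

```text
t 8.4 pos [ 0.5773 -0.1292  0.2956] F [-0.39  0.51 -2.07] gap 0.0108
M [[0.036, 0.999, -0.003], [0.999, -0.036, 0.0], [-0.0, -0.003, -1.0]] yaw y-axis deg -2.07 q [-0.64  0.33  0.98  1.7  -0.28  1.27  0.37]
```

View pics/d3.png

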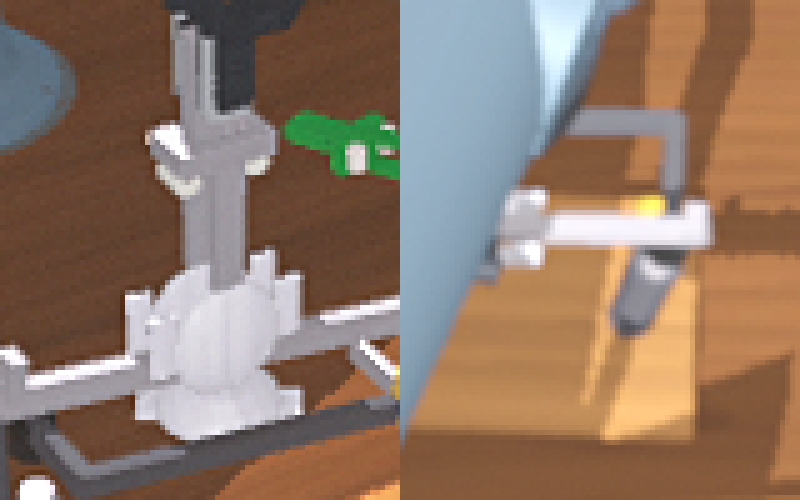

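>>> {"op": "carry_out", "data": {
  "targets": [
    [[0,0,0.01,0,255],[0,0,0.015,0,255],[0,0,0.015,0,255],[0,0,0.01,0,255],[0,0,0.005,0,255]]
  ]
}}

```text
t: 8.82
ee_pos: [0.5774, -0.1294, 0.241]
ee_rot: [-2.26, -2.18, 0.003]
wrist_force: [-0.2, -0.2, -2.5]
finger_gap: 0.0111
```

>>> {"op": "carry_out", "data": {
  "targets": [
    [[0,0,0.004,0,255],[0,0,0.003,0,255],[0,0,0,0,255],[0,0,0,0,255]]
  ]
}}

```text
t: 9.15
ee_pos: [0.5787, -0.1299, 0.2363]
ee_rot: [2.261, 2.18, 0.001]
wrist_force: [-0.0, -0.7, -3.0]
finger_gap: 0.0112
```

```bash
python3 -c "
from h import *
from workcell import env
a=env.camera('scene')['image'];st()
cv2.imwrite('pics/d4.png',cv2.resize(a[190:300,270:370],None,fx=5,fy=5,interpolation=0))
"
```

```text
t 9.2 pos [ 0.5788 -0.13    0.2365] F [-0.16 -0.52 -1.97] gap 0.0112
M [[0.036, 0.999, 0.001], [0.999, -0.036, -0.0], [-0.0, 0.001, -1.0]] yaw y-axis deg -2.08 q [-0.61  0.39  0.95  1.77 -0.34  1.16  0.41]
```

View pics/d4.png

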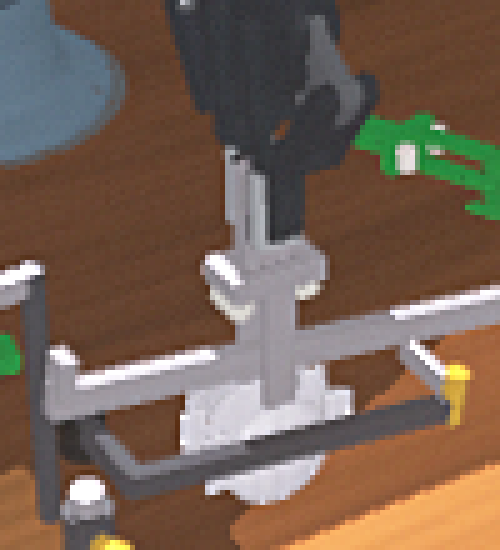

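>>> {"op": "carry_out", "data": {
  "targets": [
    [[0,0,0.005,0,255],[0,0,0.004,0,255],[0,0,0.002,0,255],[0,0,0,0,255]]
  ]
}}

```text
t: 9.53
ee_pos: [0.5777, -0.1295, 0.2239]
ee_rot: [-2.26, -2.18, 0.001]
wrist_force: [-1.1, -0.8, -1.9]
finger_gap: 0.0116
```

>>> {"op": "carry_out", "data": {
  "targets": [
    [[0,0,0.001,0,255],[0,0,0.001,0,255],[0,0,0,0,255]]
  ]
}}

```text
t: 9.78
ee_pos: [0.5782, -0.1298, 0.2226]
ee_rot: [-2.261, -2.181, 0.0]
wrist_force: [0.1, -0.1, -2.3]
finger_gap: 0.0113
```

>>> {"op": "carry_out", "data": {
  "targets": [
    [[0,0,0.001,0,255],[0,0,0.001,0,255],[0,0,0,0,255]]
  ]
}}

```text
t: 10.03
ee_pos: [0.5782, -0.1297, 0.2206]
ee_rot: [-2.261, -2.181, 0.0]
wrist_force: [-0.2, -0.2, -2.2]
finger_gap: 0.011
```

>>> {"op": "carry_out", "data": {
  "targets": [
    [[0,0,0.001,0,255],[0,0,0,0,255],[0,0,0,0,255]]
  ]
}}

```text
t: 10.28
ee_pos: [0.5782, -0.1298, 0.2197]
ee_rot: [-2.261, -2.181, 0.0]
wrist_force: [-0.5, -0.2, -2.6]
finger_gap: 0.0113
```

>>> {"op": "carry_out", "data": {
  "targets": [
    [[0,0,0.001,0,255],[0,0,0,0,255],[0,0,0,0,255]]
  ]
}}

```text
t: 10.53
ee_pos: [0.5783, -0.1297, 0.2188]
ee_rot: [-2.261, -2.181, 0.0]
wrist_force: [-0.9, -0.4, -2.0]
finger_gap: 0.011
```

>>> {"op": "carry_out", "data": {
  "targets": [
    [[0,0,0.001,0,255],[0,0,0,0,255],[0,0,0,0,255]]
  ]
}}

```text
t: 10.78
ee_pos: [0.5786, -0.1298, 0.2181]
ee_rot: [2.261, 2.181, 0.001]
wrist_force: [-0.1, -0.5, -0.0]
finger_gap: 0.0114
```

>>> {"op": "carry_out", "data": {
  "targets": [
    [[0,0,0.0005,0,255],[0,0,0,0,255],[0,0,0,0,255]]
  ]
}}

```text
t: 11.03
ee_pos: [0.5787, -0.1298, 0.2177]
ee_rot: [2.261, 2.181, 0.001]
wrist_force: [0.4, -0.1, 0.2]
finger_gap: 0.0111
```

>>> {"op": "carry_out", "data": {
  "targets": [
    [[0,0,0,0,255],[0,0,0,0,255]]
  ]
}}

```text
t: 11.2
ee_pos: [0.5787, -0.1298, 0.2176]
ee_rot: [2.261, 2.18, 0.001]
wrist_force: [0.3, 0.7, 1.6]
finger_gap: 0.011
```

```bash
python3 -c "
from h import *
from workcell import env
a=env.camera('scene')['image'];st()
cv2.imwrite('pics/d5.png',cv2.resize(a[190:300,270:370],None,fx=5,fy=5,interpolation=0))
"
```

```text
t 11.25 pos [ 0.5786 -0.1298  0.2176] F [1.07 1.1  1.07] gap 0.0111
M [[0.036, 0.999, 0.001], [0.999, -0.036, -0.0], [0.0, 0.001, -1.0]] yaw y-axis deg -2.07 q [-0.59  0.41  0.94  1.79 -0.36  1.13  0.42]
```

View pics/d5.png

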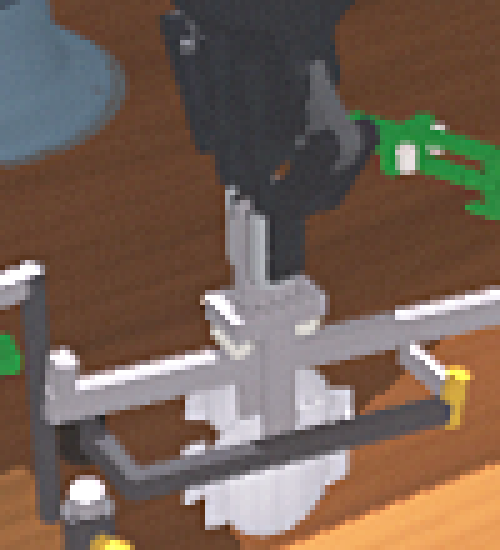

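>>> {"op": "carry_out", "data": {
  "targets": [
    [[0.003,0,0.0004,0,255],[0.005,0,0.0007,0,255],[0.005,0,0.0007,0,255],[0.005,0,0.0007,0,255],[0.003,0,0.0004,0,255]]
  ]
}}

```text
t: 11.67
ee_pos: [0.5792, -0.1073, 0.2142]
ee_rot: [-2.259, -2.182, -0.0]
wrist_force: [0.3, 0.4, 2.3]
finger_gap: 0.0116
```

>>> {"op": "carry_out", "data": {
  "targets": [
    [[0,0,0,0,255],[0,0,0,0,255]]
  ]
}}

```text
t: 11.83
ee_pos: [0.5792, -0.1077, 0.2142]
ee_rot: [-2.259, -2.182, -0.0]
wrist_force: [0.7, 0.4, 1.8]
finger_gap: 0.0112
```

>>> {"op": "carry_out", "data": {
  "targets": [
    [[0.004,0,0.0005,0,255],[0.005,0,0.0007,0,255],[0.005,0,0.0007,0,255],[0.005,0,0.0006,0,255],[0.004,0,0.0005,0,255]]
  ]
}}

```text
t: 12.25
ee_pos: [0.5799, -0.0848, 0.2112]
ee_rot: [-2.26, -2.181, -0.0]
wrist_force: [0.3, -0.7, 1.4]
finger_gap: 0.0111
```

>>> {"op": "carry_out", "data": {
  "targets": [
    [[0,0,0,0,255],[0,0,0,0,255]]
  ]
}}

```text
t: 12.42
ee_pos: [0.5799, -0.0847, 0.2112]
ee_rot: [-2.259, -2.182, -0.0]
wrist_force: [-0.1, 0.6, 0.9]
finger_gap: 0.0113
```

```bash
python3 -c "
from h import *
from workcell import env
a=env.camera('scene')['image'];st()
cv2.imwrite('pics/d6.png',cv2.resize(a[190:300,280:380],None,fx=5,fy=5,interpolation=0))
"
```

```text
t 12.47 pos [ 0.5799 -0.0853  0.2113] F [-0.42  0.13  0.93] gap 0.0112
M [[0.036, 0.999, -0.0], [0.999, -0.036, 0.0], [0.0, -0.0, -1.0]] yaw y-axis deg -2.04 q [-0.67  0.4   0.93  1.81 -0.36  1.11  0.35]
```

View pics/d6.png

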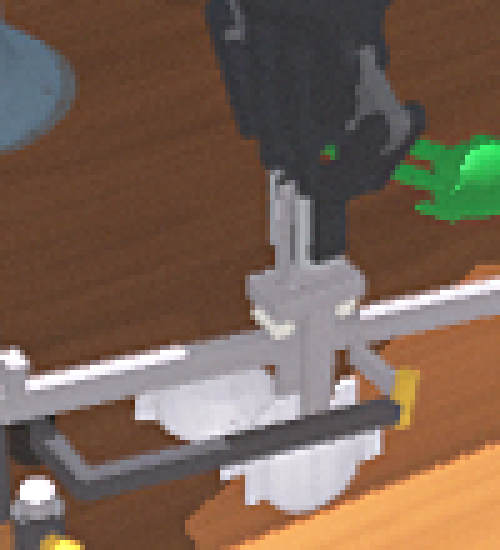

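>>> {"op": "carry_out", "data": {
  "targets": [
    [[0.004,0,0.0007,0,255],[0.005,0,0.0007,0,255],[0.005,0,0.0007,0,255],[0.005,0,0.0007,0,255],[0.004,0,0.0006,0,255]]
  ]
}}

```text
t: 12.88
ee_pos: [0.5804, -0.0637, 0.2079]
ee_rot: [2.261, 2.179, -0.003]
wrist_force: [-1.1, -3.1, 1.0]
finger_gap: 0.0114
```

>>> {"op": "carry_out", "data": {
  "targets": [
    [[0,0,0,0,255],[0,0,0,0,255]]
  ]
}}

```text
t: 13.05
ee_pos: [0.5803, -0.0628, 0.2078]
ee_rot: [-2.261, -2.181, 0.002]
wrist_force: [-1.2, -2.0, 1.5]
finger_gap: 0.0114
```

```bash
python3 -c "
from h import *
from workcell import env
a=env.camera('scene')['image'];st()
cv2.imwrite('pics/d7.png',cv2.resize(a[190:300,290:390],None,fx=5,fy=5,interpolation=0))
"
```

```text
t 13.1 pos [ 0.5803 -0.0631  0.2079] F [-0.68 -2.03  2.67] gap 0.0113
M [[0.036, 0.999, -0.001], [0.999, -0.036, -0.0], [-0.0, -0.001, -1.0]] yaw y-axis deg -2.08 q [-0.71  0.4   0.93  1.82 -0.35  1.1   0.31]
```

View pics/d7.png

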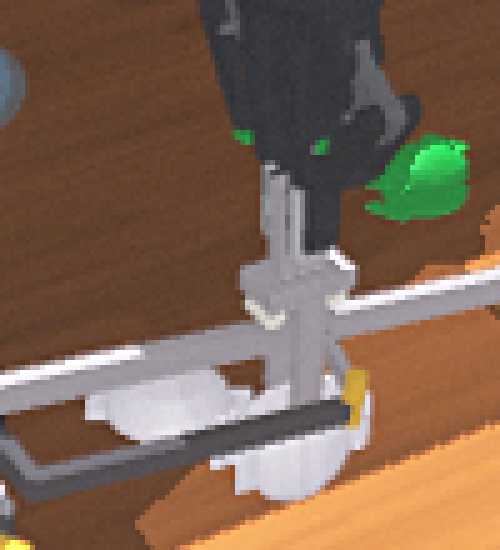

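Gate is being opened (−2 to −3 N along y). Continue.

>>> {"op": "carry_out", "data": {
  "targets": [
    [[0.004,0,0.0006,0,255],[0.005,0,0.0007,0,255],[0.005,0,0.0007,0,255],[0.005,0,0.0007,0,255],[0.004,0,0.0005,0,255]]
  ]
}}

```text
t: 13.52
ee_pos: [0.5823, -0.0371, 0.2045]
ee_rot: [-2.259, -2.182, -0.004]
wrist_force: [-0.5, 0.5, 1.1]
finger_gap: 0.0112
```

>>> {"op": "carry_out", "data": {
  "targets": [
    [[0,0,0,0,255],[0,0,0,0,255]]
  ]
}}

```text
t: 13.68
ee_pos: [0.5824, -0.0375, 0.2047]
ee_rot: [-2.258, -2.184, -0.003]
wrist_force: [0.9, -0.1, 0.4]
finger_gap: 0.0115
```

```bash
python3 -c "
from h import *
from workcell import env
a=env.camera('scene')['image'];st()
cv2.imwrite('pics/d8.png',cv2.resize(a[190:300,300:400],None,fx=5,fy=5,interpolation=0))
"
```

```text
t 13.73 pos [ 0.5822 -0.0383  0.2048] F [-0.51  0.48 -0.54] gap 0.0114
M [[0.034, 0.999, 0.001], [0.999, -0.034, 0.001], [0.001, 0.001, -1.0]] yaw y-axis deg -1.97 q [-0.75  0.4   0.92  1.82 -0.35  1.1   0.27]
```

View pics/d8.png

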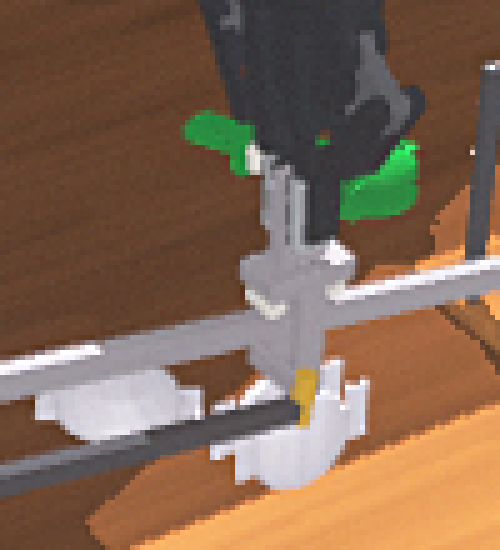

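>>> {"op": "carry_out", "data": {
  "targets": [
    [[0.004,-0.0005,0.0009,0,255],[0.005,0,0.0008,0,255],[0.005,0,0.0007,0,255],[0.004,0,0.0006,0,255],[0,0,0,0,255]]
  ]
}}

```text
t: 14.15
ee_pos: [0.582, -0.0198, 0.2017]
ee_rot: [-2.258, -2.183, -0.001]
wrist_force: [-0.5, 1.3, 2.2]
finger_gap: 0.0118
```

```bash
python3 -c "
from h import *
from workcell import env
a=env.camera('scene')['image'];st()
cv2.imwrite('pics/d9.png',cv2.resize(a[190:300,300:400],None,fx=5,fy=5,interpolation=0))
"
```

```text
t 14.2 pos [ 0.582  -0.0203  0.2017] F [-1.36  0.72  1.37] gap 0.0113
M [[0.034, 0.999, 0.0], [0.999, -0.034, 0.001], [0.001, 0.0, -1.0]] yaw y-axis deg -1.98 q [-0.78  0.4   0.92  1.83 -0.36  1.09  0.24]
```

View pics/d9.png

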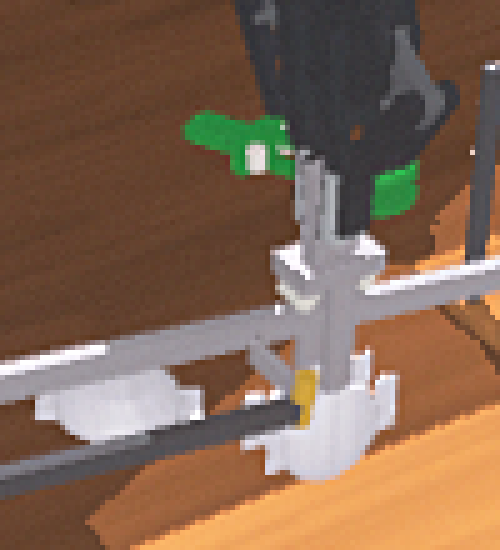

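>>> {"op": "carry_out", "data": {
  "targets": [
    [[0,0,0,0,0],[0,0,0,0,0],[0,0,0,0,0],[0,0,0,0,0],[0,0,0,0,0]]
  ]
}}

```text
t: 14.62
ee_pos: [0.5814, -0.0222, 0.2016]
ee_rot: [-2.262, -2.18, 0.001]
wrist_force: [-0.1, -0.2, -0.1]
finger_gap: 0.0713
```

```bash
python3 -c "
from h import *
from workcell import env
a=env.camera('scene')['image'];st()
cv2.imwrite('pics/f1.png',cv2.resize(a[170:300,300:460],None,fx=4,fy=4,interpolation=0))
"
```

```text
t 14.67 pos [ 0.5815 -0.0221  0.2016] F [ 0.29  0.67 -0.46] gap 0.0777
M [[0.037, 0.999, -0.0], [0.999, -0.037, -0.0], [-0.0, -0.0, -1.0]] yaw y-axis deg -2.11 q [-0.77  0.4   0.92  1.83 -0.35  1.09  0.24]
```

View pics/f1.png

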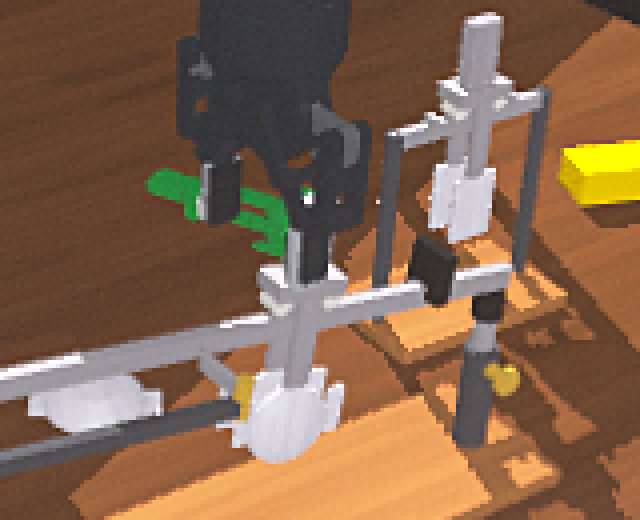

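>>> {"op": "carry_out", "data": {
  "targets": [
    [[0,0,0,0,0],[0,0,0,0,0],[0,0,0,0,0],[0,0,0,0,0]]
  ]
}}

```text
t: 15.0
ee_pos: [0.5817, -0.0218, 0.2018]
ee_rot: [-2.261, -2.181, 0.0]
wrist_force: [-0.1, 0.3, -1.1]
finger_gap: 0.0855
```

```bash
python3 -c "
from h import *
from workcell import env
a=env.camera('scene')['image'];st()
cv2.imwrite('pics/f2.png',cv2.resize(a[170:300,300:460],None,fx=4,fy=4,interpolation=0))
"
```

```text
t 15.05 pos [ 0.5817 -0.0218  0.2018] F [0.26 0.1  0.02] gap 0.0853
M [[0.036, 0.999, -0.0], [0.999, -0.036, 0.0], [0.0, -0.0, -1.0]] yaw y-axis deg -2.08 q [-0.77  0.4   0.92  1.83 -0.35  1.09  0.24]
```

View pics/f2.png

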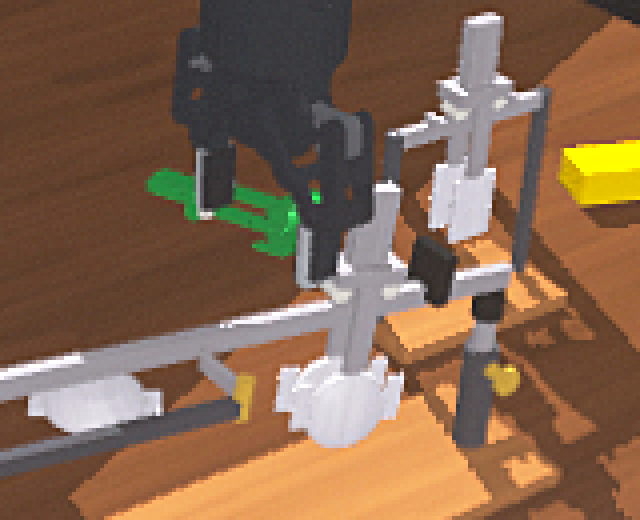

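It slides on its own; the gate is shut. Wait, then lift the hand straight up.

>>> {"op": "carry_out", "data": {
  "targets": [
    [[0,0,0,0,0],[0,0,0,0,0],[0,0,0,0,0],[0,0,0,0,0],[0,0,0,0,0]]
  ]
}}

```text
t: 15.47
ee_pos: [0.5817, -0.0218, 0.2018]
ee_rot: [-2.261, -2.181, 0.0]
wrist_force: [0.1, -0.2, -1.2]
finger_gap: 0.0855
```

>>> {"op": "carry_out", "data": {
  "targets": [
    [[-0.005,0,-0.01,0,0],[-0.01,0,-0.025,0,0],[-0.01,0,-0.03,0,0],[-0.01,0,-0.03,0,0],[-0.01,0,-0.03,0,0]]
  ]
}}

```text
t: 15.88
ee_pos: [0.5797, -0.0681, 0.3288]
ee_rot: [2.262, 2.18, -0.0]
wrist_force: [0.7, 0.1, 0.2]
finger_gap: 0.0856
```

>>> {"op": "carry_out", "data": {
  "targets": [
    [[-0.01,0,-0.02,0,0],[-0.01,0,-0.01,0,0],[0,0,0,0,0],[0,0,0,0,0],[0,0,0,0,0]]
  ]
}}

```text
t: 16.3
ee_pos: [0.5785, -0.0858, 0.355]
ee_rot: [-2.259, -2.18, 0.003]
wrist_force: [0.7, 0.8, -0.3]
finger_gap: 0.0856
```

```bash
python3 -c "
from h import *
from workcell import env
a=env.camera('scene')['image'];b=env.camera('top')['image'];st()
cv2.imwrite('pics/f3.png',np.hstack([cv2.resize(a[150:300,340:460],None,fx=3.2,fy=3.2),cv2.resize(b[130:280,180:300],None,fx=3.2,fy=3.2)]))
"
```

```text
t 16.4 pos [ 0.5785 -0.0852  0.3546] F [-0.32  0.13 -0.51] gap 0.0856
M [[0.034, 0.999, -0.004], [0.999, -0.034, 0.0], [0.0, -0.004, -1.0]] yaw y-axis deg -1.98 q [-0.76  0.26  1.01  1.63 -0.23  1.37  0.25]
```

View pics/f3.png

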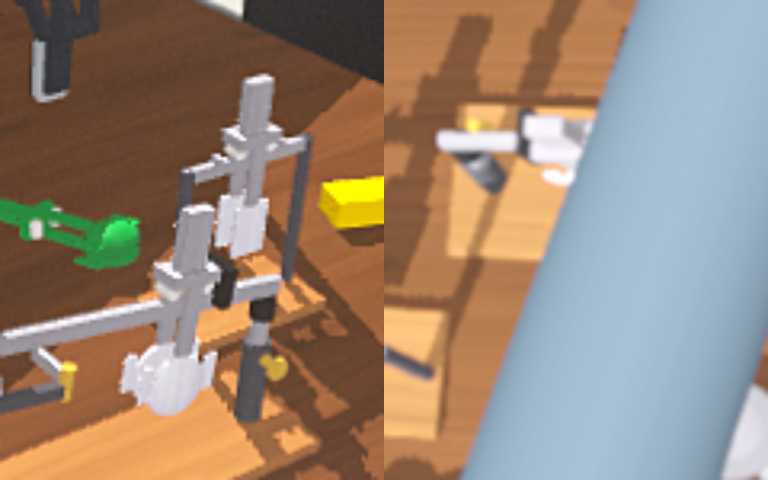

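>>> {"op": "carry_out", "data": {
  "targets": [
    [[0,0,0,0,0],[0,0,0,0,0],[0,0,0,0,0],[0,0,0,0,0],[0,0,0,0,0]]
  ]
}}

```text
t: 16.82
ee_pos: [0.5793, -0.0867, 0.3566]
ee_rot: [-2.261, -2.181, 0.0]
wrist_force: [0.1, -0.8, 0.8]
finger_gap: 0.0853
```

>>> {"op": "carry_out", "data": {
  "targets": [
    [[0,0,0,0,0],[0,0,0,0,0],[0,0,0,0,0],[0,0,0,0,0],[0,0,0,0,0]]
  ]
}}

```text
t: 17.23
ee_pos: [0.5793, -0.0868, 0.3568]
ee_rot: [2.261, 2.181, 0.0]
wrist_force: [0.7, 0.3, 0.2]
finger_gap: 0.0852
```

```bash
python3 -c "
from h import *
from workcell import env
a=env.camera('scene')['image']
cv2.imwrite('pics/f4.png',cv2.resize(a[200:300,300:440],None,fx=5,fy=5,interpolation=0))
import time
b=env.camera('scene')['image'];print('diff',np.abs(a[200:300,360:440].astype(int)-b[200:300,360:440]).mean())
C=np.array([.5816,-.035]);yaw=-.0365
y=.107;P=[C[0]+y*.0365,C[1]+y]
print('expected tab top px', proj('scene',[[P[0],P[1]+.0095,.168-.1405*y+.0675]]))
"
```

```text
diff 1.612625
expected tab top px [[402.37480068 216.03399643]]
```

View pics/f4.png

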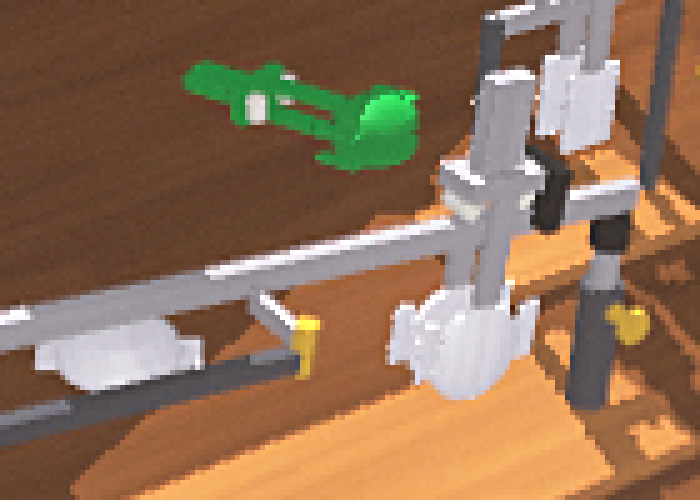

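```bash
python3 -c "
from workcell import env
print(env.hand_in())"
```

```text
the job is handed in; nothing more can be done
None
```

The shell hanger now rests against the rubber stop on the sloped rail, and I handed the job in at about 17.3 s of the 48 s allowed. The hand-in gave no verdict.

- **Picking up and seating:** I took the hanger off its parking stand by the tab and lowered it onto the rail at about stand y = -95 mm. I felt the rail at roughly 3 mm above its nominal height.
- **Load on the rail:** Estimated from the noisy wrist force, I pressed with about 3 to 5 N, or 1 to 1.6 mm of give. It briefly dropped to about 2 N just after the leg passed the gate. The limit is 12 N.
- **Gate and release:** I pushed the hanger through the gate, feeling 2 to 3 N along the rail, and let go at about y = +15 mm. It slid down to the stop by itself.

**Last checks**
- The tab's top was seen at pixel (402, 215), against (402, 216) expected for y = 107 mm.
- Two pictures 0.05 s apart differed only by what looks like image noise, so the hanger appeared to be at rest. Earlier pictures at the stop agree.
- The gate looked shut, and the hand was clear and open with the wrist force about zero.
- I did not go near the plate hanger or the loose shell, and they looked undisturbed. I did not measure their positions again.

No check failed. The gate angle and rail give could not be read directly, so those come only from the forces and pictures.

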